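Open the flush shutter and fit the plug

ROBOT

A 6-joint arm with a two-finger parallel gripper is mounted at the origin on the work surface. World frame = base frame: x ahead of the robot, y to its left, z up, the work surface at z = 0. Lengths are in m, angles in degrees, forces in N, time in s.
With the tool pointing down it reaches from about 0.4 to 0.825 m from the base axis. Payload 7 kg.
Tool frame: the origin (TCP) lies where the fingers leave the gripper's body, on its centre line; the fingertips stand 66 mm ahead of it and the grasp point (between the pads) lies 47 mm ahead of it; z points along the fingers, y is the direction in which the jaws open and shut (so a half turn about z gives the same grasp; the last joint's range is limited). The gripper opens to 88 mm and grips with 3 to 60 N. Pads are 19 mm wide; open, the fingers measure 130 mm over their backs; the gripper's body (78 mm by 193 mm) begins 47 mm behind the grasp point.
Start: joints at [-48.581, 20.546, 0.682, 0, -70.136, -16.507], TCP at [0.284, -0.612, 0.292] pointing down, gripper open.
Joint ranges: [-176.03, 176.03], [-82.01, 121.73], [-58.28, 71.71], [-173.87, 95.51], [-174.79, -0.11], [-173.66, 173.66]. Speed limits (degrees/s): [136.94, 136.94, 172.46, 180, 180, 180].

INTERFACE

Orientations are given as [roll, pitch, yaw] about the fixed x, y, z axes, in that order (R = Rz(yaw) Ry(pitch) Rx(roll)).
In Python, from plant import get_obs, snapshot, close_job gives the robot as it stands.
- The arm moves only by the tool play_rows, never from a script. Its argument "series" is a list of rows, each a list of 5 numbers: the opening in per cent of the stroke, from 0 (shut) to 100 (fully open), then the shift along the tool's x, y, z in m, then the turn about the tool's z in degrees. In form: [[jaw, dx, dy, dz, spin], ...]. A call has 1 to 10 rows; each row is the pose to reach, as a shift and turn from the pose commanded when the call began, along the tool's axes at that moment; what a row does not reach only later rows make up. A row lasts 1/10 s, in which the tool goes at most 50 mm and 8.59 degrees, less where a joint would pass 70% of its speed; a pose out of reach is approached as far as the arm can. A call with a gripper value outside its range is refused whole. The fingers move at their own pace and stop on an object; the grip force is fixed at half the most. Time passes only in rows, so rows that repeat a pose let the fingers close. It gives the time, the measured TCP pose, the force and the opening at its end, in the units of the state.
- get_obs(): the state, without advancing time (a new reading comes with each control period).
- snapshot(name): name is "scene" or "top"; returns a dict with "frame" (420x560x3 uint8, red, green, blue), "z_map" (420x560 float32, m along the optical axis (not along the pixel's ray), 0 where there is no reading), "mtx" (3x3 intrinsics, pixels), "camera_from_world" (4x4, takes a point from world to camera coordinates). Camera axes: x right, y up, looking along -z (the intrinsics and any distortion apply to the point x, -y, -z); pixel columns grow to the right and rows downward; lengths in m; the calibration is good to about 2 mm. A picture is of the moment at which its call begins.
- close_job(): hands the job in, once; it reports no verdict.
The state is a dict: "clock": time; "joint_pos": joint angles; "qvel": joint speeds; "tau": joint torques, N m; "tool_pos": TCP position; "orientation": TCP orientation; "force": force on the tool from outside, world axes, zero at the start; "moment": the same for the moment, N m; "opening": finger opening in m.
Only numpy, scipy, OpenCV 4.12 (cv2) and the standard library are available. Lean on these libraries where they do the work, as an engineer would, in place of code of your own. Each camera call takes 0.05 s, during which the arm holds its last target.

TASK

On the training console, slide the flush shutter fully open by pressing on its face with a measured force (its runners are delicate: never more than 25 N), then take the block-headed plug from the wooden stand, seat it upright and fully home in the socket slot under the shutter, and let go of it. Leave the shutter fully open, and leave the round-headed plug and everything else on the bench where they are.

Things in the scene. Friction and masses are not known exactly. Their poses are not given: they have to be found in the camera images.
- console: fixed grey training console lying flat, 200 (its x) x 280 (y) x 65 mm high; origin at the centre of its underside. Its top has a pocket 62 mm wide (x -31 to 31) and 138 long (y -85 to 53), floor 19 mm below the top; the shut shutter fills the pocket's -y part. On the top: a black meter housing (y 83 to 133, 22 mm high), brass posts (17 mm high) and knobs 60 mm or more from the middle line
- shutter_mark (a point): smooth grey shutter plate without a handle, 61 (console x) x 83 (y) x 4 mm. THIS POSE IS A FIXED MARK: the middle of the shut shutter, level with the console's top, axes as the console's. The plate lies 0.5 to 9 mm below it, unreported, different each time: find it by touch. It is sprung: gives 1 mm per 12 N of press, at most 3 mm. Contact above 25 N (on shutter_plate_c0) damages its runners
- shutter_slide (a joint): how far the shutter is slid open, in m, toward console +y: 0 shut, 0.050 fully open at its stop; starts 0 to 4 mm open. Only friction under a press on its face moves it from there (drag about 9 N, too light a press slips; 16 to 21 N straight down serves). It stays where it is left
- socket (a point): centre of the mouth of the socket slot in the pocket's floor, 46 mm above the table, 19 mm below the console's top, hidden under the shut shutter; axes as the console's. The slot is 27 mm (console x) x 13 mm (y), 25 mm deep, with chamfered edges; it lies on the pocket's middle line, 25 mm from its -y end
- plug: loose black plug with a block-shaped head, 50 to 100 g, standing in the wooden stand. Origin at the foot of its blade, z up. Brass blade 10 (x) x 24 (y) mm, z 0 to 22, lowest 6 mm narrowed to 7 x 20. Head 16 (x) x 40 (y) mm, z 22 to 74; pinch it across the 16 mm. Home, its flat shoulders rest on the slot's mouth. Fits either way round, its y along console x
- stand: fixed wooden parking stand, 60 (x) x 140 (y) x 30 mm high, origin at the centre of its underside. Slots at y -37.5 and +37.5 mm hold the two plugs (either in either), blade or pin down, shoulders on the stand's top; the block head's 16 mm lies along the stand's x
- round_plug: the other plug: round black head 30 mm across and 35 mm tall on a round pin; parked in the same stand as the plug. Not to be used. Origin at the foot of its pin
- pot_a: small paint pot, 28 mm across, 30 mm tall, standing on the console's top in the corner beyond the socket. Leave alone
- pot_b: small paint pot, 30 mm across, 32 mm tall, on the table. Leave alone
- cup: clear empty cup, 72 mm across, 85 mm tall. Leave alone
- screwdriver: screwdriver lying on the table. Leave alone
- brush: brush lying on the table. Leave alone
- figure: white figurine, 36 mm across, 60 mm tall. Leave alone
- spool: copper-coloured spool, 40 mm across, 36 mm tall. Leave alone

How it is judged:
By the outcome, as a careful person would: the job done as asked, in the order asked, and still so for the second after the job is handed in, with the robot touching nothing.
It also fails if it takes over 67 s, if anything falls off the work surface, if the arm or the gripper's body presses on something with over 40 N, if the wrist force passes 120 N, or if a joint passes its speed limit or range.

## Working session

There is one attempt and no reset: what is moved stays moved. The work goes in short steps, Python scripts to look and compute and a tool call to move; the robot and the scene stay as the last step left them, time stands still between calls to the robot, and variables do not carry over. Pictures are saved under pics/ and viewed, and the job is handed in when it is done.

Besides the shell and the picture viewer there is one more tool, called after "Request:" as a command line: name --pt "numbers of a row" for each row, then --argument value for the rest. play_rows: Moves the arm, as the interface text tells. Its arguments: {"type":"object","properties":{"series":{"type":"array"}},"required":["series"]}

```bash
mkdir -p pics; python3 - <<'E'
from plant import *
import cv2,numpy as np
print(get_obs())
for n in("scene","top"):
    s=snapshot(n); np.savez(f"pics/{n}0.npz",**{k:s[k] for k in("frame","z_map","mtx","camera_from_world")})
    cv2.imwrite(f"pics/{n}0.png",s["frame"][:,:,::-1]); print(n,s["mtx"],s["camera_from_world"], [k for k in s])
E
```

```text
{'clock': 0.0, 'joint_pos': array([-4.85795394e+01,  2.05941348e+01,  6.34614364e-01, -2.05022306e-02,
       -7.01352757e+01, -1.65070149e+01]), 'qvel': array([ 0.03014508,  0.00143947,  0.03848313,  0.08716481,  0.04357022,
       -0.00035676]), 'tau': array([ 2.81075936e-04, -5.82715631e+01,  2.93050700e+01,  6.99755743e+00,
        6.74096664e-03, -1.71473589e-04]), 'tool_pos': array([ 0.28417805, -0.61185798,  0.2911973 ]), 'orientation': array([ 1.79903634e+02, -8.45848928e-03, -1.55093530e+02]), 'force': array([-0.14571123,  0.49000786, -0.16822724]), 'moment': array([-0.0072935 , -0.01086815, -0.04315245]), 'opening': 0.08762305495499068}
scene [[457.60866642   0.         285.36000164]
 [  0.         457.60866642 202.88580633]
 [  0.           0.           1.        ]] [[-0.76130249  0.64839499 -0.00156872  0.35911866]
 [-0.49196619 -0.57605481  0.65278642  0.27708748]
 [ 0.42235978  0.49773969  0.75754038 -1.27907639]
 [ 0.          0.          0.          1.        ]] ['frame', 'z_map', 'mtx', 'camera_from_world']
top [[450.71765959   0.         272.34983696]
 [  0.         450.71765959 210.04655315]
 [  0.           0.           1.        ]] [[ 0.00402575 -0.99995317 -0.00880052  0.1128775 ]
 [ 0.98509896  0.00245244  0.171971   -0.59184946]
 [-0.17194136 -0.0093617   0.9850627  -1.02083448]
 [ 0.          0.          0.          1.        ]] ['frame', 'z_map', 'mtx', 'camera_from_world']
```

View pics/scene0.png

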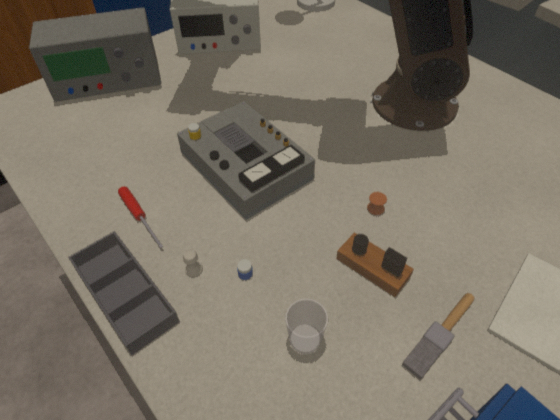

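View pics/top0.png

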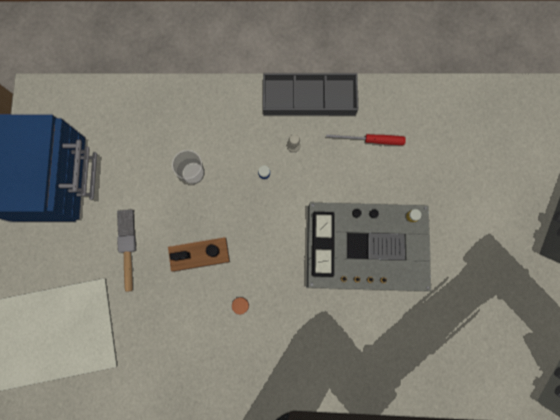

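The console (top view ~(369,247)) has its meter on the left, so console +y is roughly world +y. The stand is at ~(199,254), with the block plug in its left slot (180,256) and the round one at (212,251). Next I'll measure.

```bash
cat > h.py <<'E'
import numpy as np,cv2
def load(f): 
    d=np.load(f); return {k:d[k] for k in d}
def cloud(s):
    z=s["z_map"];h,w=z.shape;K=s["mtx"];v,u=np.mgrid[:h,:w]
    p=np.stack([(u-K[0,2])/K[0,0]*z,-(v-K[1,2])/K[1,1]*z,-z],-1)
    T=np.linalg.inv(s["camera_from_world"])
    P=p@T[:3,:3].T+T[:3,3]; P[z==0]=np.nan
    return P
def proj(s,X):
    X=np.atleast_2d(X);c=X@s["camera_from_world"][:3,:3].T+s["camera_from_world"][:3,3]
    K=s["mtx"];return np.stack([K[0,0]*c[:,0]/-c[:,2]+K[0,2],K[1,1]*-c[:,1]/-c[:,2]+K[1,2]],-1)
def pix2plane(s,uv,z):
    uv=np.atleast_2d(uv);K=s["mtx"];T=np.linalg.inv(s["camera_from_world"])
    d=np.stack([(uv[:,0]-K[0,2])/K[0,0],-(uv[:,1]-K[1,2])/K[1,1],-np.ones(len(uv))],-1)@T[:3,:3].T
    return T[:3,3]+d*((z-T[2,3])/d[:,2])[:,None]
E
python3 - <<'E'
from h import *
for n in("top","scene"):
    s=load(f"pics/{n}0.npz");P=cloud(s)
    ok=np.isfinite(P[...,2])
    def rect(lo,hi,x0,x1,y0,y1):
        m=ok&(P[...,2]>lo)&(P[...,2]<hi)&(P[...,0]>x0)&(P[...,0]<x1)&(P[...,1]>y0)&(P[...,1]<y1)
        q=P[m]; return m.sum(),cv2.minAreaRect((q[:,:2]*1000).astype(np.float32)),np.median(q[:,2])
    if n=="top":
        for uv in [(369,247),(199,254),(180,256),(212,251),(415,215),(240,305)]: print(uv,P[uv[1],uv[0]])
    c=pix2plane(load("pics/top0.npz"),[(369,247),(199,254)],.05)
    a=c[0]; print(n,"console",rect(.055,.075,a[0]-.17,a[0]+.17,a[1]-.2,a[1]+.2))
    b=c[1]; print(n,"stand",rect(.02,.04,b[0]-.1,b[0]+.1,b[1]-.09,b[1]+.09))
    print("head",rect(.072,.09,b[0]-.1,b[0]+.1,b[1]-.09,b[1]+.09))
    m=rect(.055,.07,b[0]-.1,b[0]+.1,b[1]-.09,b[1]+.09);print("round",m)
    f=s["frame"]
    uv=proj(s,a)[0].astype(int) 
    cr=f[max(0,uv[1]-75):uv[1]+75,max(0,uv[0]-100):uv[0]+100]
    cv2.imwrite(f"pics/{n}_con.png",cv2.resize(cr,None,fx=4,fy=4,interpolation=2)[:,:,::-1])
    uv=proj(s,b)[0].astype(int); cr=f[uv[1]-50:uv[1]+50,uv[0]-60:uv[0]+60]
    cv2.imwrite(f"pics/{n}_st.png",cv2.resize(cr,None,fx=5,fy=5,interpolation=2)[:,:,::-1])
E
```

```text
(369, 247) [ 0.50351136 -0.11035796  0.05922795]
(199, 254) [0.48794983 0.28959231 0.03245653]
(180, 256) [0.47978309 0.32497483 0.0785218 ]
(212, 251) [0.49278999 0.25451089 0.06193096]
(415, 215) [ 0.57381615 -0.21065372  0.09195839]
(240, 305) [0.36936766 0.18943709 0.03636778]
top console (np.int64(8016), ((506.0653076171875, -109.86436462402344), (280.7785949707031, 200.5828094482422), 88.57545471191406), np.float64(0.06378614219713885))
top stand (np.int64(1183), ((487.9728698730469, 292.89764404296875), (60.520721435546875, 140.64862060546875), 9.597759246826172), np.float64(0.029148048627895662))
head (np.int64(132), ((481.545654296875, 329.7374267578125), (16.215227127075195, 40.85910415649414), 8.538981437683105), np.float64(0.08076460697539867))
round (np.int64(141), ((489.9845886230469, 293.02740478515625), (26.810409545898438, 104.16755676269531), 6.06605863571167), np.float64(0.06366889664627084))
scene console (np.int64(5339), ((504.9825744628906, -111.32048034667969), (285.6886901855469, 202.77305603027344), 88.43321228027344), np.float64(0.06583140559201284))
scene stand (np.int64(1491), ((487.8077392578125, 290.97052001953125), (63.508941650390625, 141.04983520507812), 10.027178764343262), np.float64(0.030270202935332113))
head (np.int64(218), ((481.8616027832031, 328.6518249511719), (16.871564865112305, 39.79811096191406), 10.251678466796875), np.float64(0.08140152958967573))
round (np.int64(284), ((484.84014892578125, 293.54132080078125), (29.263004302978516, 109.50391387939453), 13.78472900390625), np.float64(0.06449655513076191))
```

View pics/top_con.png

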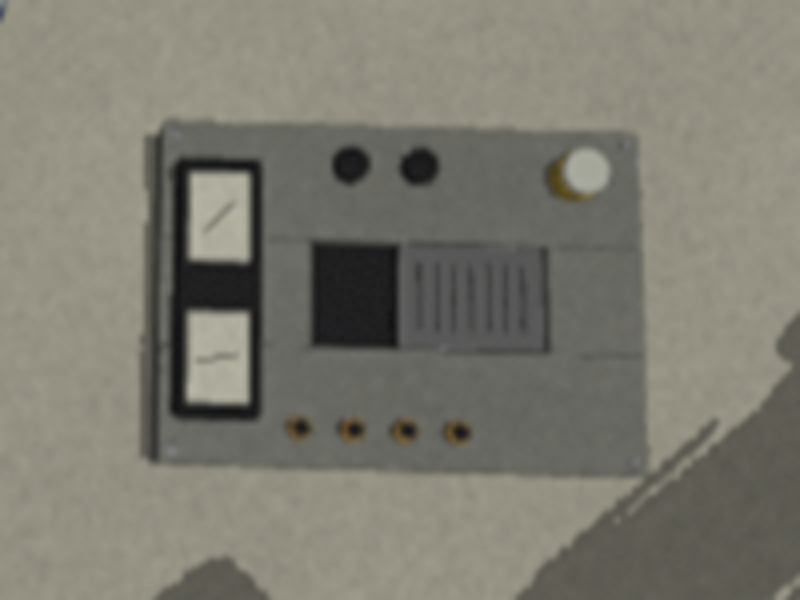

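View pics/top_st.png

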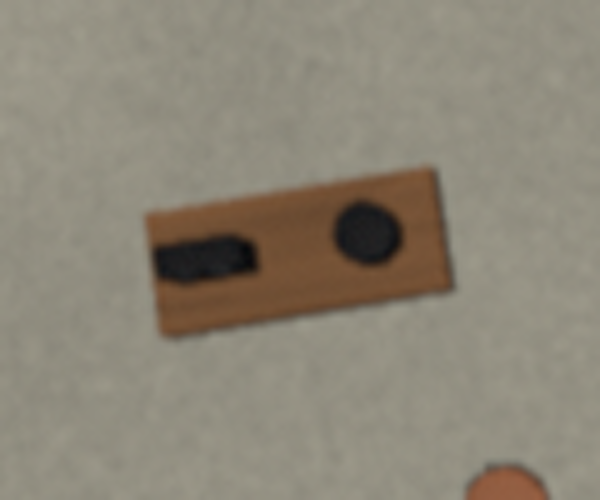

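View pics/scene_st.png

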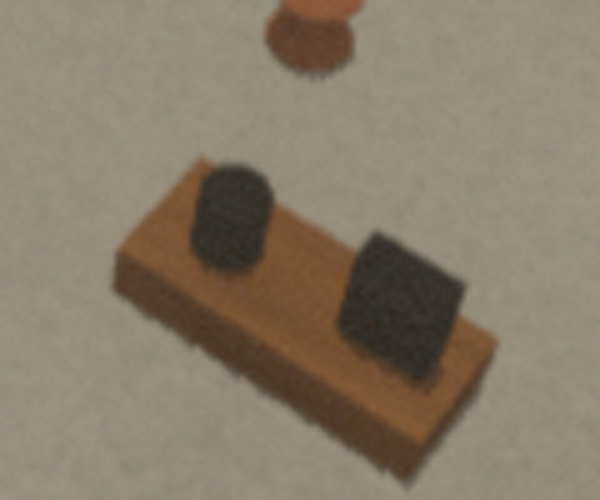

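Request:
play_rows --pt "0 -0.3925 0.3226 0.06 26.4" --pt "0 -0.3925 0.3226 0.06 26.4" --pt "0 -0.3925 0.3226 0.06 26.4" --pt "0 -0.3925 0.3226 0.06 26.4" --pt "0 -0.3925 0.3226 0.06 26.4" --pt "0 -0.3925 0.3226 0.06 26.4" --pt "0 -0.3925 0.3226 0.06 26.4" --pt "0 -0.3925 0.3226 0.06 26.4" --pt "0 -0.3925 0.3226 0.06 26.4" --pt "0 -0.3925 0.3226 0.06 26.4"

```text
clock: 1.1
tool_pos: [0.4972, -0.1679, 0.234]
orientation: [180.0, 0.0, 178.5]
force: [0.6, -1.0, -0.6]
opening: 0.0129
```

Request:
play_rows --pt "0 0 0 0.03 0" --pt "0 0 0 0.06 0" --pt "0 0 0 0.08 0" --pt "0 0 0 0.08 0" --pt "0 0 0 0.08 0"

```text
clock: 1.6
tool_pos: [0.497, -0.17, 0.1544]
orientation: [-180.0, -0.0, 178.5]
force: [-0.1, 0.1, 0.2]
opening: 0.0008
```

```bash
python3 - <<'E'
from plant import *
from h import *
o=get_obs();print(o)
for n in("scene","top"):
    s=snapshot(n); np.savez(f"pics/{n}1.npz",**{k:s[k] for k in("frame","z_map","mtx","camera_from_world")})
    p=o["tool_pos"]-[0,0,.066]; uv=proj(s,p)[0].astype(int);print(uv)
    cr=s["frame"][max(0,uv[1]-75):uv[1]+75,max(0,uv[0]-100):uv[0]+100]
    cv2.imwrite(f"pics/{n}1.png",cv2.resize(cr,None,fx=4,fy=4,interpolation=2)[:,:,::-1])
E
```

```text
{'clock': 1.6, 'joint_pos': array([ 2.54425707e+00,  1.43309894e+01, -2.84502936e+01,  2.54763097e-02,
       -4.72670292e+01, -9.40362673e+01]), 'qvel': array([-0.15608212, -1.33826617,  1.1699786 ,  0.11792162, -0.03346392,
       -0.06482973]), 'tau': array([ 9.85929952e-02, -4.16078246e+01,  2.17216909e+01,  5.14565125e+00,
       -3.21356195e-02, -1.54446214e-03]), 'tool_pos': array([ 0.49700115, -0.1700072 ,  0.15442328]), 'orientation': array([-1.79977947e+02, -4.68790269e-02,  1.78525276e+02]), 'force': array([-0.12227759,  0.06953741,  0.23503181]), 'moment': array([-0.00499636, -0.04751095, -0.05422269]), 'opening': 0.0007565155209080423}
[230 123]
[398 248]
```

View pics/scene1.png

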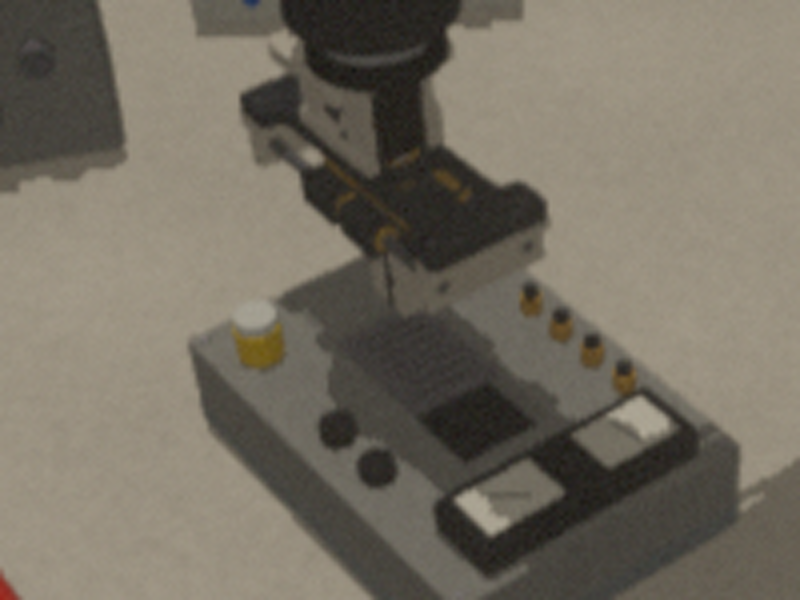

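View pics/top1.png

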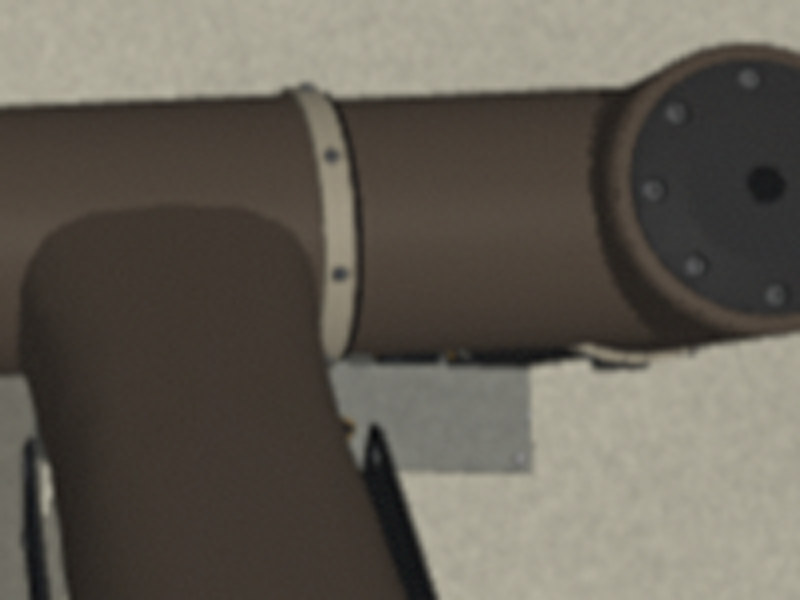

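The scene view shows closed fingers at crop (400,300), hovering over the ribbed shutter; the pocket is clear. I'll centre over the shutter and lower.

Request:
play_rows --pt "0 -0.0069 0.018 0 0" --pt "0 -0.0069 0.018 0.01 0" --pt "0 -0.0069 0.018 0.018 0" --pt "0 -0.0069 0.018 0.02 0" --pt "0 -0.0069 0.018 0.02 0" --pt "0 -0.0069 0.018 0.02 0"

```text
clock: 2.3
tool_pos: [0.5042, -0.1524, 0.1343]
orientation: [-180.0, -0.0, 178.5]
force: [-0.2, -0.2, 1.1]
opening: 0.0005
```

Request:
play_rows --pt "0 0 0 0.0005 0" --pt "0 0 0 0.001 0" --pt "0 0 0 0.0015 0" --pt "0 0 0 0.0015 0"

```text
clock: 2.7
tool_pos: [0.5042, -0.1521, 0.1327]
orientation: [180.0, -0.0, 178.5]
force: [-0.2, 0.0, 0.2]
opening: 0.0005
```

Request:
play_rows --pt "0 0 0 0.0005 0" --pt "0 0 0 0.001 0" --pt "0 0 0 0.0015 0" --pt "0 0 0 0.0015 0"

```text
clock: 3.1
tool_pos: [0.5042, -0.1521, 0.1311]
orientation: [180.0, -0.0, 178.5]
force: [0.5, -0.4, 0.0]
opening: 0.0003
```

Request:
play_rows --pt "0 0 0 0.0004 0" --pt "0 0 0 0.0008 0" --pt "0 0 0 0.0012 0" --pt "0 0 0 0.0012 0"

```text
clock: 3.5
tool_pos: [0.5043, -0.1521, 0.13]
orientation: [-180.0, 0.0, 178.5]
force: [0.4, -0.0, 0.3]
opening: 0.0001
```

Request:
play_rows --pt "0 0 0 0.0005 0" --pt "0 0 0 0.001 0" --pt "0 0 0 0.0013 0" --pt "0 0 0 0.0013 0"

```text
clock: 3.9
tool_pos: [0.5043, -0.1521, 0.1293]
orientation: [-180.0, 0.0, 178.5]
force: [-3.1, 1.3, 7.5]
opening: 0.0006
```

Request:
play_rows --pt "0 0 0 0.0005 0" --pt "0 0 0 0.001 0" --pt "0 0 0 0.001 0" --pt "0 0 0 0.001 0"

```text
clock: 4.3
tool_pos: [0.5043, -0.1521, 0.1288]
orientation: [-180.0, 0.0, 178.5]
force: [-4.3, 2.3, 13.1]
opening: 0.0004
```

Request:
play_rows --pt "0 0 0 0.0004 0" --pt "0 0 0 0.0007 0" --pt "0 0 0 0.0007 0" --pt "0 0 0 0.0007 0"

```text
clock: 4.7
tool_pos: [0.5044, -0.1521, 0.1284]
orientation: [-180.0, 0.0, 178.5]
force: [-5.7, 2.6, 16.6]
opening: 0.0008
```

```bash
python3 -c "
from plant import *
for i in range(4): print(get_obs()['force'],get_obs()['tool_pos'])"
```

```text
[-5.68300238  2.55127223 16.62588347] [ 0.5043563  -0.15209985  0.12841754]
[-5.68300238  2.55127223 16.62588347] [ 0.5043563  -0.15209985  0.12841754]
[-5.68300238  2.55127223 16.62588347] [ 0.5043563  -0.15209985  0.12841754]
[-5.68300238  2.55127223 16.62588347] [ 0.5043563  -0.15209985  0.12841754]
```

Request:
play_rows --pt "0 0 0.0005 0 0" --pt "0 0 0.001 0 0" --pt "0 0 0.0015 0 0" --pt "0 0 0.002 0 0" --pt "0 0 0.003 0 0" --pt "0 0 0.004 0 0"

```text
clock: 5.3
tool_pos: [0.5044, -0.1496, 0.1286]
orientation: [-179.9, 0.0, 178.6]
force: [-4.2, -9.7, 13.1]
opening: 0.0002
```

Request:
play_rows --pt "0 0 0 0.0003 0" --pt "0 0 0 0.0006 0" --pt "0 0 0.001 0.0006 0" --pt "0 0 0.002 0.0006 0" --pt "0 0 0.003 0.0006 0" --pt "0 0 0.004 0.0006 0"

```text
clock: 5.9
tool_pos: [0.5045, -0.1457, 0.1283]
orientation: [-179.9, 0.0, 178.6]
force: [-4.6, -8.9, 17.6]
opening: 0.0003
```

Request:
play_rows --pt "0 0 0.001 0 0" --pt "0 0 0.002 0 0" --pt "0 0 0.003 0 0" --pt "0 0 0.004 0 0" --pt "0 0 0.005 0 0" --pt "0 0 0.006 0 0" --pt "0 0 0.007 0 0" --pt "0 0 0.008 0 0"

```text
clock: 6.7
tool_pos: [0.5047, -0.1377, 0.1283]
orientation: [-179.9, 0.0, 178.6]
force: [-4.9, -9.6, 17.9]
opening: 0.0005
```

Request:
play_rows --pt "0 0 0.001 0 0" --pt "0 0 0.002 0 0" --pt "0 0 0.003 0 0" --pt "0 0 0.004 0 0" --pt "0 0 0.005 0 0" --pt "0 0 0.006 0 0" --pt "0 0 0.007 0 0" --pt "0 0 0.008 0 0"

```text
clock: 7.5
tool_pos: [0.5049, -0.1296, 0.1282]
orientation: [-179.9, 0.0, 178.6]
force: [-5.6, -8.9, 17.8]
opening: 0.0004
```

Request:
play_rows --pt "0 0 0.001 0 0" --pt "0 0 0.002 0 0" --pt "0 0 0.003 0 0" --pt "0 0 0.004 0 0" --pt "0 0 0.005 0 0" --pt "0 0 0.006 0 0" --pt "0 0 0.007 0 0" --pt "0 0 0.008 0 0" --pt "0 0 0.009 0 0" --pt "0 0 0.01 0 0"

```text
clock: 8.5
tool_pos: [0.5052, -0.1196, 0.1283]
orientation: [-179.9, 0.0, 178.6]
force: [-5.3, -8.4, 18.2]
opening: 0.0008
```

Request:
play_rows --pt "0 0 0.001 0 0" --pt "0 0 0.002 0 0" --pt "0 0 0.003 0 0" --pt "0 0 0.004 0 0" --pt "0 0 0.005 0 0" --pt "0 0 0.006 0 0" --pt "0 0 0.007 0 0" --pt "0 0 0.008 0 0"

```text
clock: 9.3
tool_pos: [0.5054, -0.1116, 0.1282]
orientation: [-179.9, 0.0, 178.6]
force: [-4.3, -9.3, 18.4]
opening: 0.0004
```

Request:
play_rows --pt "0 0 0.001 0 0" --pt "0 0 0.002 0 0" --pt "0 0 0.003 0 0" --pt "0 0 0.004 0 0" --pt "0 0 0.0045 0 0"

```text
clock: 9.8
tool_pos: [0.5055, -0.1071, 0.1282]
orientation: [-179.9, 0.0, 178.6]
force: [-5.8, -9.8, 17.9]
opening: 0.0004
```

Request:
play_rows --pt "0 0 0.0004 0 0" --pt "0 0 0.0008 0 0" --pt "0 0 0.0012 0 0"

```text
clock: 10.1
tool_pos: [0.5055, -0.1059, 0.1282]
orientation: [-179.9, 0.0, 178.6]
force: [-4.8, -8.8, 18.1]
opening: 0.0007
```

Request:
play_rows --pt "0 0 0.0005 0 0" --pt "0 0 0.001 0 0" --pt "0 0 0.0012 0 0"

```text
clock: 10.4
tool_pos: [0.5056, -0.1047, 0.1282]
orientation: [-179.9, 0.0, 178.6]
force: [-5.3, -9.2, 18.8]
opening: 0.0005
```

Request:
play_rows --pt "0 0 0.0004 0 0" --pt "0 0 0.0008 0 0" --pt "0 0 0.0008 0 0"

```text
clock: 10.7
tool_pos: [0.5056, -0.1043, 0.1283]
orientation: [-179.8, 0.0, 178.6]
force: [-4.5, -11.5, 17.7]
opening: 0.0003
```

Request:
play_rows --pt "0 0 0.0003 0 0" --pt "0 0 0.0005 0 0" --pt "0 0 0.0005 0 0"

```text
clock: 11.0
tool_pos: [0.5056, -0.104, 0.1283]
orientation: [-179.8, 0.0, 178.6]
force: [-4.3, -13.2, 17.1]
opening: 0.0006
```

Request:
play_rows --pt "0 0 0 -0.005 0" --pt "0 0 0 -0.03 0" --pt "0 0 0 -0.07 0" --pt "30 0.0345 0.4323 -0.08 -101.2" --pt "60 0.0345 0.4323 -0.08 -101.2" --pt "60 0.0345 0.4323 -0.08 -101.2" --pt "60 0.0345 0.4323 -0.08 -101.2" --pt "60 0.0345 0.4323 -0.08 -101.2" --pt "60 0.0345 0.4323 -0.08 -101.2" --pt "60 0.0345 0.4323 -0.08 -101.2"

```text
clock: 12.0
tool_pos: [0.4862, 0.2498, 0.2047]
orientation: [180.0, 0.0, -121.0]
force: [1.1, 0.7, 1.1]
opening: 0.0497
```

Request:
play_rows --pt "60 0 0 0 0" --pt "60 0 0 0 0"

```text
clock: 12.2
tool_pos: [0.4863, 0.2488, 0.204]
orientation: [180.0, -0.0, -121.2]
force: [-0.2, -0.7, 0.2]
opening: 0.052
```

Request:
play_rows --pt "60 -0.0662 0.0455 0.03 -41" --pt "60 -0.0662 0.0455 0.03 -41" --pt "60 -0.0662 0.0455 0.03 -41" --pt "60 -0.0662 0.0455 0.03 -41" --pt "60 -0.0662 0.0455 0.03 -41" --pt "60 -0.0662 0.0455 0.03 -41" --pt "60 -0.0662 0.0455 0.03 -41"

```text
clock: 12.9
tool_pos: [0.4825, 0.3268, 0.1745]
orientation: [180.0, -0.0, -80.6]
force: [0.1, -0.1, 0.6]
opening: 0.0525
```

```bash
python3 - <<'E'
from plant import *
from h import *
o=get_obs();print(o["tool_pos"],o["orientation"])
for n in("scene","top"):
    s=snapshot(n); np.savez(f"pics/{n}2.npz",**{k:s[k] for k in("frame","z_map","mtx","camera_from_world")})
    cv2.imwrite(f"pics/{n}2.png",s["frame"][:,:,::-1])
    p=np.array([.5045,-.13,.065]); uv=proj(s,p)[0].astype(int)
    cr=s["frame"][uv[1]-60:uv[1]+60,uv[0]-80:uv[0]+80]
    cv2.imwrite(f"pics/{n}2c.png",cv2.resize(cr,None,fx=5,fy=5,interpolation=2)[:,:,::-1])
    p=o["tool_pos"]-[0,0,.07]; uv=proj(s,p)[0].astype(int)
    cr=s["frame"][uv[1]-60:uv[1]+60,uv[0]-80:uv[0]+80]
    cv2.imwrite(f"pics/{n}2g.png",cv2.resize(cr,None,fx=5,fy=5,interpolation=2)[:,:,::-1])
E
```

```text
[0.48252637 0.32675933 0.17446584] [ 1.79986198e+02 -4.79007418e-03 -8.06258244e+01]
```

View pics/top2c.png

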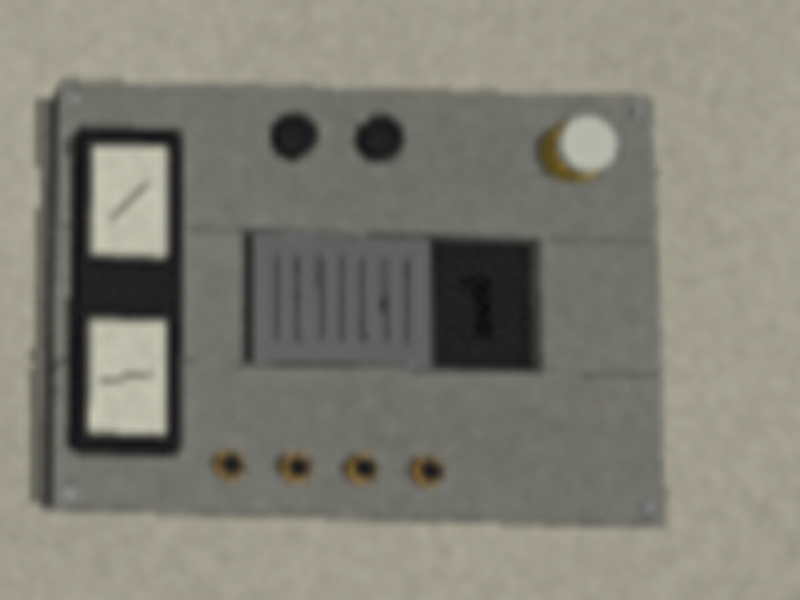

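View pics/scene2g.png

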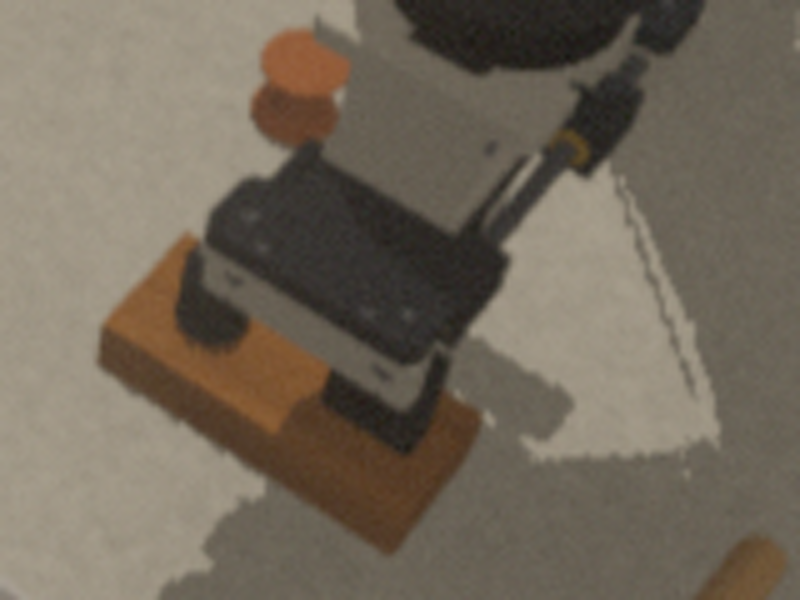

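View pics/scene2c.png

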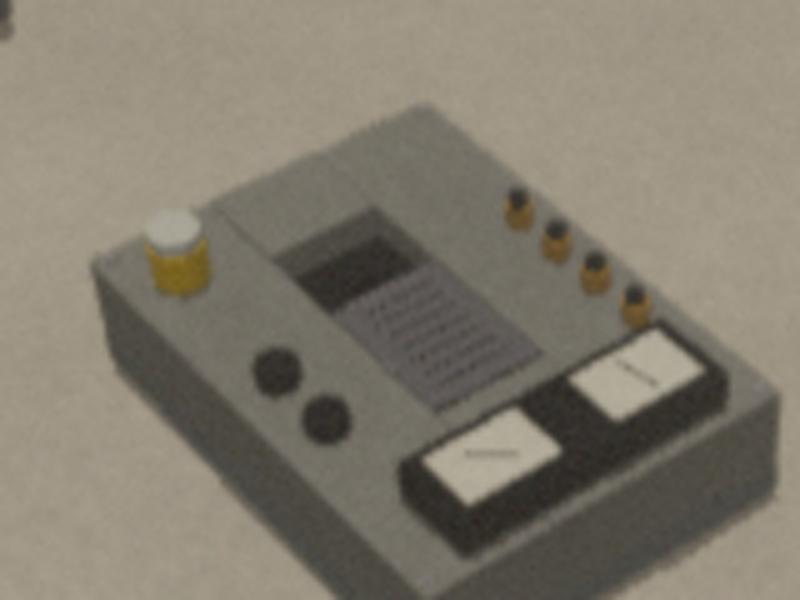

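Top view: the shutter is now at crop (345,300) against its +y stop, the dark slot is visible at (478,307), and pot_a is undisturbed. Next I'll localise the socket and check the grasp alignment.

```bash
python3 - <<'E'
from h import *
s=load("pics/top2.npz"); p=np.array([.5045,-.13,.065]); o=proj(s,p)[0].astype(int)-[80,60]
f=lambda c:np.array(c)/5-0.4+o   # cv2.resize centre convention
c=pix2plane(s,f([(247,232),(540,240),(541,370),(247,364)]),.065);print((c[:,:2]*1000).round(1))
print("slot top", pix2plane(s,f([(478,307)]),.046)*1000, "darks centre of floor")
# enhance
g=cv2.cvtColor(s["frame"],cv2.COLOR_RGB2GRAY); cr=g[o[1]+40:o[1]+80,o[0]+80:o[0]+115]
cv2.imwrite("pics/slot.png",cv2.resize(cv2.normalize(np.clip(cr,0,70),None,0,255,cv2.NORM_MINMAX),None,fx=14,fy=14,interpolation=1)); print(o+[80,40])
# outer corners from mask of depth in both
for n in("top","scene"):
  for i in (0,2):
    s=load(f"pics/{n}{i}.npz");P=cloud(s)
    m=np.isfinite(P[...,2])&(P[...,2]>.058)&(P[...,2]<.072)&(abs(P[...,0]-.505)<.15)&(abs(P[...,1]+.11)<.17)
    q=P[m][:,:2]*1000; cc,sz,a=cv2.minAreaRect(q.astype(np.float32)); print(n,i,cc,sz,a,m.sum())
E
```

```text
[[ 537.7  -59.2]
 [ 534.4 -195. ]
 [ 474.2 -192.7]
 [ 476.5  -57.7]]
slot top [[ 504.91075624 -169.91863969   46.        ]] darks centre of floor
[378 226]
top 0 (506.06536865234375, -109.87355041503906) (280.7676086425781, 200.55874633789062) 88.56328582763672 7894
top 2 (505.9265441894531, -109.72622680664062) (280.53070068359375, 200.2692413330078) 88.5649185180664 7900
scene 0 (504.978759765625, -111.45968627929688) (285.41015625, 202.77305603027344) 88.43321228027344 5090
scene 2 (504.7545166015625, -111.35670471191406) (284.71868896484375, 203.42831420898438) 88.55467224121094 5166
```

View pics/slot.png

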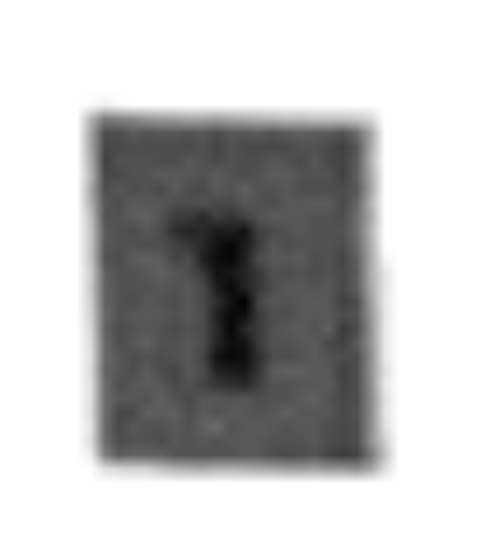

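Request:
play_rows --pt "60 -0.0025 0.0005 0.0 -0.5" --pt "60 -0.0025 0.0005 0.02 -0.5" --pt "60 -0.0025 0.0005 0.04 -0.5" --pt "60 -0.0025 0.0005 0.05 -0.5" --pt "60 -0.0025 0.0005 0.0555 -0.5" --pt "60 -0.0025 0.0005 0.0555 -0.5" --pt "60 -0.0025 0.0005 0.0555 -0.5"

```text
clock: 13.7
tool_pos: [0.4818, 0.3304, 0.1196]
orientation: [-180.0, 0.0, -79.8]
force: [-0.0, 1.1, 0.8]
opening: 0.0526
```

```bash
python3 - <<'E'
from plant import *
from h import *
o=get_obs();print(o["tool_pos"],o["orientation"],o["force"])
s=snapshot("scene")
p=o["tool_pos"]-[0,0,.07]; uv=proj(s,p)[0].astype(int)
cr=s["frame"][uv[1]-50:uv[1]+50,uv[0]-60:uv[0]+60]
cv2.imwrite("pics/scene3g.png",cv2.resize(cr,None,fx=6,fy=6,interpolation=2)[:,:,::-1])
E
```

```text
[0.48175335 0.33044392 0.1195875 ] [-1.79958684e+02  2.09620850e-02 -7.98202425e+01] [-0.03316484  1.08457339  0.76021114]
```

View pics/scene3g.png

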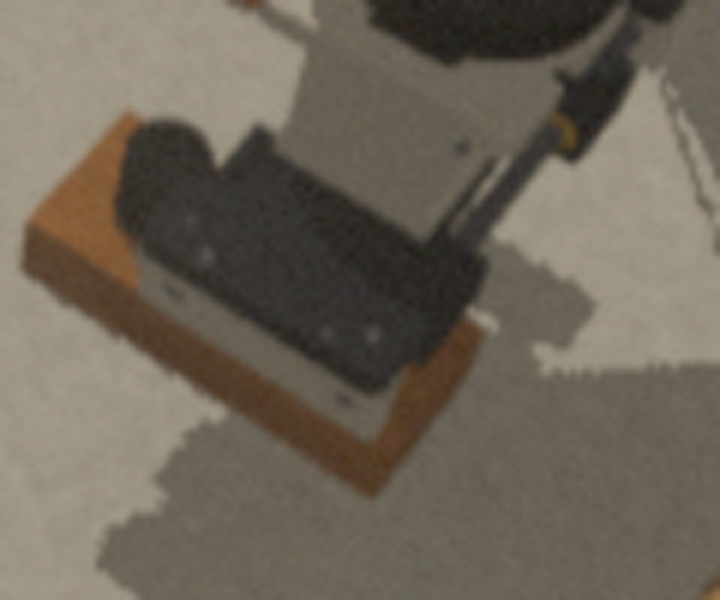

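Request:
play_rows --pt "50 0.0012 0 0 0.3" --pt "30 0.0012 0 0 0.3" --pt "10 0.0012 0 0 0.3" --pt "5 0.0012 0 0 0.3" --pt "5 0.0012 0 0 0.3" --pt "5 0.0012 0 0 0.3" --pt "5 0.0012 0 0 0.3"

```text
clock: 14.45
tool_pos: [0.4817, 0.329, 0.1191]
orientation: [-180.0, 0.0, -80.1]
force: [-0.1, 0.4, 1.4]
opening: 0.0159
```

Request:
play_rows --pt "0 0 0 -0.005 0" --pt "0 0 0 -0.02 0" --pt "0 0 0 -0.05 0" --pt "0 0 0 -0.09 0" --pt "0 0 0 -0.12 0" --pt "0 0 0 -0.12 0" --pt "0 0 0 -0.12 0"

```text
clock: 15.15
tool_pos: [0.4816, 0.329, 0.2398]
orientation: [-179.9, 0.1, -80.1]
force: [-0.0, -0.5, -0.5]
opening: 0.0162
```

```bash
python3 - <<'E'
from plant import *
from h import *
o=get_obs();print(o)
for n in("scene","top"):
  s=snapshot(n)
  np.savez(f"pics/{n}4.npz",**{k:s[k] for k in("frame","z_map","mtx","camera_from_world")})
  p=o["tool_pos"]-[0,0,.08]; uv=proj(s,p)[0].astype(int)
  cr=s["frame"][uv[1]-60:uv[1]+60,uv[0]-60:uv[0]+60]
  cv2.imwrite(f"pics/{n}4g.png",cv2.resize(cr,None,fx=5,fy=5,interpolation=2)[:,:,::-1])
E
```

```text
{'clock': 15.15, 'joint_pos': array([ 5.35294282e+01,  1.42023731e+01, -1.54924691e+01, -2.38306832e-02,
       -6.02012056e+01, -4.36545921e+01]), 'qvel': array([ 6.68527508e-05,  1.67792793e+00, -1.67549103e+00, -4.05949308e-01,
        4.54045450e-01, -1.20262193e-01]), 'tau': array([ 3.05303244e-02, -4.94672620e+01,  2.86604333e+01,  6.93246022e+00,
       -7.62987882e-02,  2.78864172e-03]), 'tool_pos': array([0.48157631, 0.32902935, 0.23984406]), 'orientation': array([-1.79939081e+02,  8.67352572e-02, -8.01369419e+01]), 'force': array([-0.04420703, -0.48270389, -0.46686603]), 'moment': array([-0.02488831,  0.17916315,  0.02380691]), 'opening': 0.01617166002167166}
```

View pics/scene4g.png

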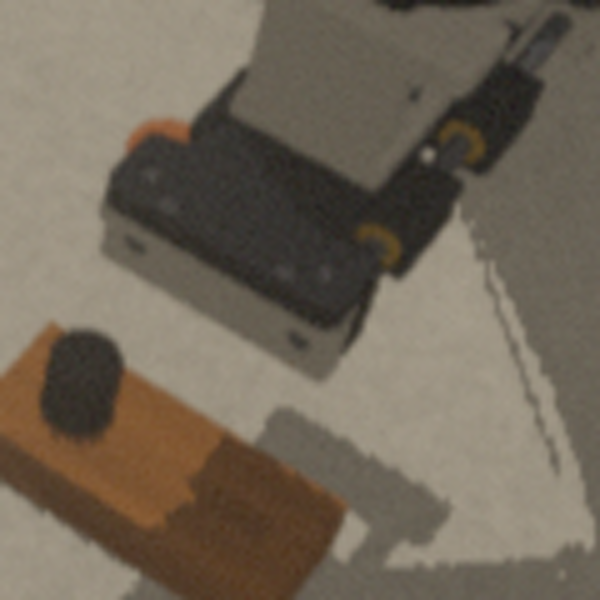

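Request:
play_rows --pt "0 0.4957 0.0638 0 101.3" --pt "0 0.4957 0.0638 0 101.3" --pt "0 0.4957 0.0638 0 101.3" --pt "0 0.4957 0.0638 0 101.3" --pt "0 0.4957 0.0638 0 101.3" --pt "0 0.4957 0.0638 0 101.3" --pt "0 0.4957 0.0638 0 101.3" --pt "0 0.4957 0.0638 0 101.3" --pt "0 0.4957 0.0638 0 101.3" --pt "0 0.4957 0.0638 0 101.3"

```text
clock: 16.25
tool_pos: [0.503, -0.1724, 0.2379]
orientation: [180.0, -0.1, -166.4]
force: [1.4, 0.1, -0.2]
opening: 0.0155
```

Request:
play_rows --pt "0 0 0 0 0" --pt "0 0 0 0 0"

```text
clock: 16.45
tool_pos: [0.5029, -0.1717, 0.2375]
orientation: [179.9, -0.2, -166.2]
force: [-0.5, -0.3, -0.3]
opening: 0.0157
```

Request:
play_rows --pt "0 -0.0014 0.0009 0 8" --pt "0 -0.0014 0.0009 0 15.2" --pt "0 -0.0014 0.0009 0.02 15.2" --pt "0 -0.0014 0.0009 0.04 15.2" --pt "0 -0.0014 0.0009 0.052 15.2" --pt "0 -0.0014 0.0009 0.052 15.2" --pt "0 -0.0014 0.0009 0.052 15.2"

```text
clock: 17.15
tool_pos: [0.5052, -0.1686, 0.1872]
orientation: [-180.0, -0.0, 178.8]
force: [0.2, 0.3, -0.2]
opening: 0.016
```

```bash
python3 - <<'E'
from plant import *
from h import *
o=get_obs();print(o["tool_pos"],o["orientation"])
for n in("scene",):
  s=snapshot(n)
  np.savez(f"pics/{n}5.npz",**{k:s[k] for k in("frame","z_map","mtx","camera_from_world")})
  p=o["tool_pos"]-[0,0,.08]; uv=proj(s,p)[0].astype(int)
  cr=s["frame"][uv[1]-60:uv[1]+60,uv[0]-60:uv[0]+60]
  cv2.imwrite(f"pics/{n}5g.png",cv2.resize(cr,None,fx=5,fy=5,interpolation=2)[:,:,::-1])
E
```

```text
[ 0.50520011 -0.1686092   0.18715113] [-1.79982742e+02 -2.49169091e-02  1.78820725e+02]
```

View pics/scene5g.png

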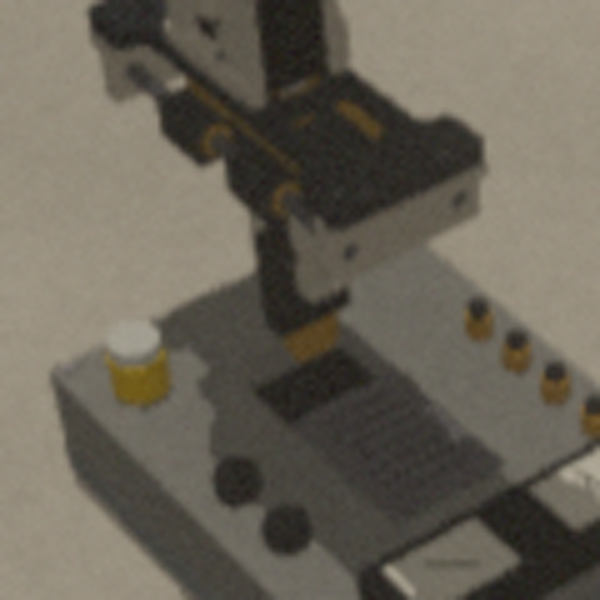

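Request:
play_rows --pt "0 0.0009 -0.0018 0 0.2" --pt "0 0.0009 -0.0018 0.01 0.2" --pt "0 0.0009 -0.0018 0.02 0.2" --pt "0 0.0009 -0.0018 0.026 0.2" --pt "0 0.0009 -0.0018 0.026 0.2" --pt "0 0.0009 -0.0018 0.026 0.2" --pt "0 0.0009 -0.0018 0.026 0.2"

```text
clock: 17.9
tool_pos: [0.5042, -0.171, 0.1612]
orientation: [-180.0, 0.0, 178.5]
force: [0.1, -0.1, 0.5]
opening: 0.0156
```

Request:
play_rows --pt "0 0 0.0006 0.001 0" --pt "0 0 0.0006 0.002 0" --pt "0 0 0.0006 0.0035 0" --pt "0 0 0.0006 0.005 0" --pt "0 0 0.0006 0.006 0" --pt "0 0 0.0006 0.006 0"

```text
clock: 18.5
tool_pos: [0.5039, -0.1703, 0.1548]
orientation: [-180.0, -0.0, 178.5]
force: [-0.0, 0.6, -0.0]
opening: 0.0159
```

Request:
play_rows --pt "0 0 0 0.001 0" --pt "0 0 0 0.002 0" --pt "0 0 0 0.002 0"

```text
clock: 18.8
tool_pos: [0.5039, -0.1704, 0.1528]
orientation: [-180.0, -0.0, 178.5]
force: [2.0, -0.2, -0.5]
opening: 0.0162
```

Request:
play_rows --pt "0 0 0 0.001 0" --pt "0 0 0 0.002 0" --pt "0 0 0 0.002 0"

```text
clock: 19.1
tool_pos: [0.504, -0.1703, 0.1508]
orientation: [-180.0, -0.0, 178.5]
force: [0.6, 0.1, -0.4]
opening: 0.0157
```

Request:
play_rows --pt "0 0 0 0.001 0" --pt "0 0 0 0.002 0" --pt "0 0 0 0.002 0"

```text
clock: 19.4
tool_pos: [0.504, -0.1704, 0.1488]
orientation: [-180.0, -0.0, 178.5]
force: [-0.9, -0.6, -1.1]
opening: 0.0159
```

Request:
play_rows --pt "0 0 0 0.0015 0" --pt "0 0 0 0.003 0" --pt "0 0 0 0.0045 0" --pt "0 0 0 0.006 0" --pt "0 0 0 0.006 0"

```text
clock: 19.9
tool_pos: [0.504, -0.1703, 0.1427]
orientation: [180.0, -0.0, 178.5]
force: [0.3, 0.4, -0.7]
opening: 0.0157
```

Request:
play_rows --pt "0 0 0 0.0015 0" --pt "0 0 0 0.003 0" --pt "0 0 0 0.0045 0" --pt "0 0 0 0.006 0" --pt "0 0 0 0.006 0"

```text
clock: 20.4
tool_pos: [0.504, -0.1703, 0.1367]
orientation: [-180.0, -0.0, 178.5]
force: [0.2, -0.2, -0.4]
opening: 0.0158
```

Request:
play_rows --pt "0 0 0 0.0005 0" --pt "0 0 0 0.001 0" --pt "0 0 0 0.0015 0" --pt "0 0 0 0.0015 0"

```text
clock: 20.8
tool_pos: [0.504, -0.1703, 0.1354]
orientation: [180.0, -0.0, 178.5]
force: [-0.2, 0.1, 0.2]
opening: 0.0158
```

Request:
play_rows --pt "0 0 0 0.0005 0" --pt "0 0 0 0.001 0" --pt "0 0 0 0.001 0"

```text
clock: 21.1
tool_pos: [0.504, -0.1704, 0.135]
orientation: [-180.0, 0.0, 178.5]
force: [-2.2, 1.1, 5.0]
opening: 0.0158
```

Request:
play_rows --pt "0 0 0 0.0005 0" --pt "0 0 0 0.0007 0" --pt "0 0 0 0.0007 0"

```text
clock: 21.4
tool_pos: [0.5041, -0.1703, 0.135]
orientation: [-180.0, 0.0, 178.6]
force: [-4.4, 1.9, 12.4]
opening: 0.0156
```

Request:
play_rows --pt "0 0 0 -0.001 0" --pt "0 0 0 -0.0012 0" --pt "25 0 0 -0.0012 0" --pt "32 0 0 -0.0012 0" --pt "32 0 0 -0.0012 0" --pt "32 0 0 -0.0012 0"

```text
clock: 22.0
tool_pos: [0.504, -0.1704, 0.1349]
orientation: [-180.0, -0.0, 178.5]
force: [0.5, 0.8, -0.1]
opening: 0.0276
```

Released at home, no residual force. Retreat straight up and back toward the stand side to look.

Request:
play_rows --pt "32 0 0 -0.02 0" --pt "32 0 0 -0.05 0" --pt "32 0 0 -0.09 0" --pt "32 0 0 -0.12 0" --pt "32 0 0.05 -0.12 0" --pt "32 0 0.1 -0.12 0" --pt "32 0 0.15 -0.12 0" --pt "32 0 0.2 -0.12 0" --pt "32 0 0.25 -0.12 0" --pt "32 0 0.3 -0.12 0"

```text
clock: 23.0
tool_pos: [0.5113, 0.1316, 0.2553]
orientation: [180.0, 0.0, 178.5]
force: [2.1, 0.3, -0.4]
opening: 0.0283
```

```bash
python3 - <<'E'
from plant import *
from h import *
o=get_obs();print(o["clock"],o["tool_pos"],o["force"])
for n in("scene","top"):
  s=snapshot(n); P=cloud(s)
  np.savez(f"pics/{n}6.npz",**{k:s[k] for k in("frame","z_map","mtx","camera_from_world")})
  cv2.imwrite(f"pics/{n}6.png",s["frame"][:,:,::-1])
  uv=proj(s,[.5042,-.14,.07])[0].astype(int)
  cr=s["frame"][uv[1]-55:uv[1]+55,uv[0]-70:uv[0]+70]
  cv2.imwrite(f"pics/{n}6c.png",cv2.resize(cr,None,fx=5,fy=5,interpolation=2)[:,:,::-1])
  m=(abs(P[...,0]-.504)<.05)&(abs(P[...,1]+.17)<.03)&(P[...,2]>.088)
  q=P[m];print(n,m.sum(),np.median(q[:,2]),np.percentile(q[:,2],[5,95]),cv2.minAreaRect((q[:,:2]*1000).astype(np.float32)))
E
```

```text
23.0 [0.51132974 0.13158497 0.25526749] [ 2.11773289  0.3187206  -0.43686077]
scene 135 0.09760621942717185 [0.0892595  0.10067508] ((503.45989990234375, -170.08876037597656), (41.475059509277344, 21.08285903930664), 0.21028496325016022)
top 145 0.0960711943527317 [0.09164951 0.09975007] ((502.922607421875, -169.55482482910156), (40.58561706542969, 17.69408416748047), 0.3191571831703186)
```

View pics/scene6c.png

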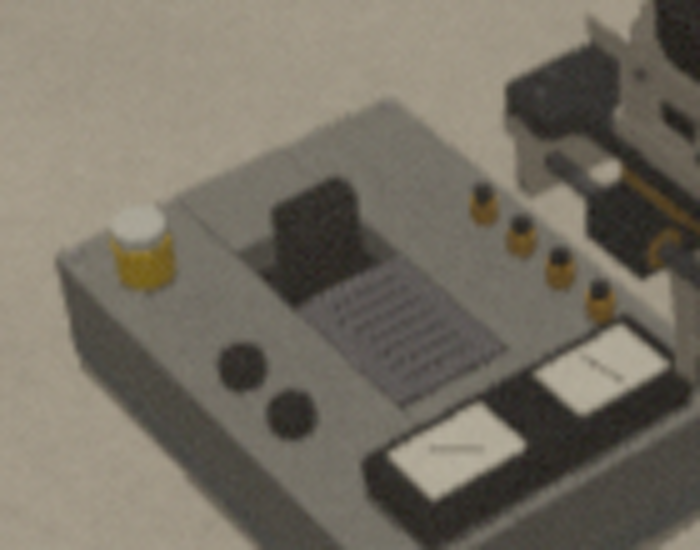

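View pics/top6c.png

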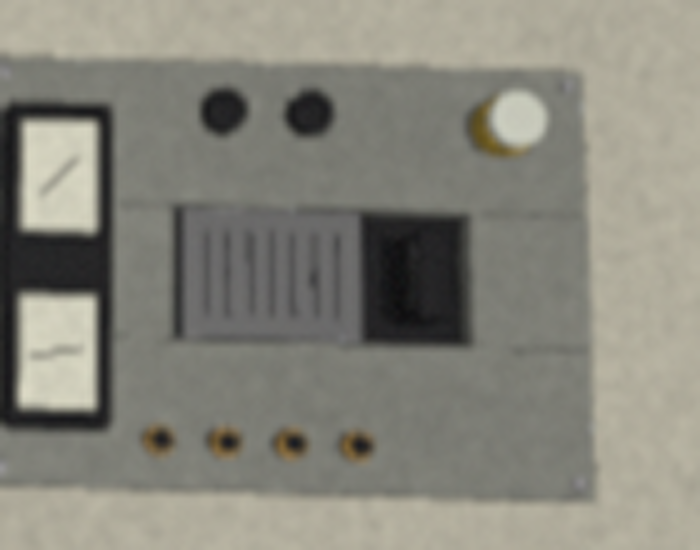

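View pics/scene6.png

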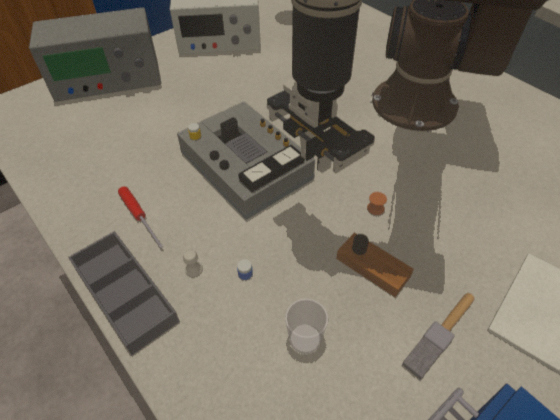

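```bash
python3 - <<'E'
from h import *
# shutter edge profile along console y (local), on plate plane z~.063, in both cameras before/after
c=np.array([.5058,-.1101]);a=np.radians(-1.43)
R=np.array([[np.cos(a),-np.sin(a)],[np.sin(a),np.cos(a)]])
ys=np.arange(-95,65,1.0)
for n in("top","scene"):
  for i in(0,2,6):
    s=load(f"pics/{n}{i}.npz");g=cv2.cvtColor(s["frame"],cv2.COLOR_RGB2GRAY).astype(np.float32)
    pr=[]
    for x in np.arange(-25,-22.5,.5) if True else []:
      X=np.c_[(np.c_[np.full_like(ys,x),ys]/1000)@R.T+c,np.full_like(ys,.0630)]
      uv=proj(s,X).astype(np.float32); pr.append(cv2.remap(g,uv[:,0],uv[:,1],cv2.INTER_LINEAR).ravel())
    pr=np.mean(pr,0);d=np.gradient(cv2.GaussianBlur(pr[:,None],(1,5),0).ravel())
    k=[j for j in range(2,len(d)-2) if abs(d[j])>3 and abs(d[j])==abs(d[j-2:j+3]).max()]
    print(n,i,[(ys[j],round(float(d[j]),1)) for j in k])
E
```

```text
top 0 [(np.float64(-85.0), -8.6), (np.float64(-80.0), 6.1), (np.float64(3.0), -13.8), (np.float64(53.0), 12.7)]
top 2 [(np.float64(-85.0), -10.5), (np.float64(-34.0), 11.0), (np.float64(48.0), -10.2), (np.float64(53.0), 12.0)]
top 6 [(np.float64(-84.0), -11.4), (np.float64(-34.0), 12.3), (np.float64(48.0), -11.4), (np.float64(53.0), 13.3)]
scene 0 [(np.float64(-91.0), -4.3), (np.float64(-1.0), -4.6), (np.float64(49.0), 5.3), (np.float64(62.0), -7.0)]
scene 2 [(np.float64(-88.0), -4.7), (np.float64(-38.0), 3.8), (np.float64(51.0), 4.6), (np.float64(62.0), -6.9)]
scene 6 [(np.float64(-38.0), 3.0), (np.float64(50.0), 4.8), (np.float64(62.0), -7.4)]
```

The shutter's edges sit at local y -34 and +48, which matches fully open. The plug head is upright and its top is about 97 mm above the table (98 expected). The robot is clear of everything, so I'm handing in.

```bash
python3 -c "
from plant import *
print(get_obs()['qvel'].round(2)); print(close_job())"
```

```text
[-3.85 -0.98 -2.   -0.08 -0.85  4.41]
the job is handed in; nothing more can be done
None
```

The shutter is fully open, and the block-headed plug is seated upright in the socket slot and released. The job was handed in at about 23 s on the robot's clock.

- **Shutter:** I found the plate by touch about 1 mm below the console's top and slid it with a press of about 13 to 19 N (highest reading 18.8 N, limit 25 N). At the end the side force rose from 9 to 13 N and the motion stalled, so it had reached its stop. The top camera put its edges at -34 and +48 mm in console y; fully open is -35 to +48.
- **Plug:** It met the slot's mouth at the expected height, and I pressed it home with about 12 N. After release the force was near zero. The cameras put the top of its head at 96 to 98 mm (98 expected), and it stands upright.
- **Everything else:** In the last pictures the round-headed plug, the pots and the other items look unmoved, and the gripper is clear of everything.

**Disagreements:** the two cameras differ by 1 to 2 mm, and I used values between them. In the scene camera the shutter edges read 2 to 3 mm off the top camera's. The arm was still settling slightly (under 5 degrees/s) at hand-in, in free space.

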